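# Put the bench scrapers back in their slots

## Robot

A 7-joint arm with a two-finger parallel gripper is mounted at the origin on the work surface. World frame = base frame: x ahead of the robot, y to its left, z up, the work surface at z = 0. Lengths are in m, angles in rad, forces in N, time in s.
With the tool pointing down it reaches from about 0.35 to 0.9 m from the base axis. Payload 8.1 kg.
Tool frame: the origin (TCP) lies midway between the tips of the shut fingers; the grasp point (between the pads) lies behind it (arm.tcp_to_grasp is the z of the grasp point in the tool frame, in m); z points along the fingers, y is the line along which they close (so a half turn about z gives the same grasp; the last joint's range is limited). The gripper opens to 92 mm and grips with 3 to 60 N. Pads are 19 mm wide; open, the fingers measure 130 mm over their backs; the gripper's body (75 mm by 190 mm) begins 47 mm behind the grasp point.
Start: joints at [-1.396, 0.434, 0.025, 1.573, -0.012, 1.134, -0.075], TCP at [0.171, 0.601, 0.227] pointing down, gripper open.
Joint ranges: [-2.62, 2.62], [-0.44, 2.09], [-1.27, 1.32], [0.08, 2.57], [-1.32, 4.46], [0.12, 2], [-2.74, 2.74]. Speed limits (rad/s): [2.22, 2.22, 3.01, 3.01, 3.14, 3.14, 3.14].

## Interface

Orientations are given as a rotation vector (axis times angle).
In Python, from cell import readout, vision, arm gives the robot as it stands.
- The arm moves only by the tool carry_out, never from a script. Its argument "increments" is one flat list of numbers, 6 for each row, row after row: the shift along the world's x, y, z in mm, then the turn, a rotation vector about the world's x, y, z in rad. In form: [tx, ty, tz, wx, wy, wz, tx, ty, tz, wx, wy, wz, ...]. A call has 1 to 20 rows; each row shifts and turns the commanded pose from where the row before left it; what a row does not reach is not made up. A row lasts 1/8 s, in which the tool goes at most 62.5 mm and 10.7 degrees, less where a joint would pass 70% of its speed; a pose out of reach is approached as far as the arm can. A call with a gripper value outside its range is refused whole. "grip" is the closure, from 0 (fully open) to 1 (shut), set as the call begins (left out, the last holds). The fingers move at their own pace and stop on an object; "newtons" is the grip in N (left out, the last holds). Time passes only in rows, so rows that do not move let the fingers close. It gives the time, the measured TCP pose, the force, the opening and the grip force at its end, in the units of the state.
- readout.observe(): the state, without advancing time (a new reading comes with each control period).
- vision.get_image(name): name is "scene" or "top"; returns the picture (384x512x3 uint8, red, green, blue); there is no depth.
- vision.calibration(name): a dict with "fov_y" (degrees; the focal length in pixels is half the picture's height over the tangent of half this angle, whatever the lens; pixels are square), "cx", "cy" (the principal point, pixels), "k1" (the pictures are not rectified: a ray, as slopes to the right and down, at radius r is drawn at 1 + k1 r^2 times it, then the intrinsics apply), "pose" (4x4, takes a point from camera to world coordinates). Camera axes: x right, y up, looking along -z (the intrinsics and any distortion apply to the point x, -y, -z); pixel columns grow to the right and rows downward; lengths in m; the calibration is good to about 2 mm. A picture is of the moment at which its call begins. calibration takes no time and is no camera call.
- arm.sign_off(): hands the job in; it is judged then, once.
The state is a dict: "clock": time; "joints": joint angles; "dq": joint speeds; "joint_efforts": joint torques, N m; "position": TCP position; "ee_rot": TCP orientation; "force": force on the tool from outside, world axes, zero at the start; "ft_torque": the same for the moment, N m; "width": opening from 0.0 (shut) to 1.0 (fully open); "gripper_force": force on a finger pad.
Only numpy, scipy, OpenCV 4.12 (cv2) and the standard library are available. Lean on these libraries where they do the work, as an engineer would, in place of code of your own. Each camera call takes 0.05 s, during which the arm holds its last target. There are 200 camera calls.

## Task

The small scraper has been put in the big scraper's slot of the white tool block: first move it across to its own shorter slot beside it. Then take the big scraper out of the dish drainer and slide it into the long slot. Lower both blades in by hand, do not drop them, until they are fully home with the handle resting on the block, and leave everything else where it is.

Things in the scene. Friction and masses are not known exactly. Their poses are not given: they have to be found in the camera images.
- tool_block: white plastic block, 160 mm (its x) by 240 mm (its y), top face 90 mm above the bench, fixed; origin on the bench under its centre, z up. Vertical slots along its y, 6 mm wide, right through, long lips bevelled 3 mm at 45 deg (mouth 12 mm wide): the long slot alone at x = -40 mm; the shorter slot and a still shorter third one (holding the turner, at y = -75 mm) at x = +40 mm
- long_slot (a point): middle of the long slot's mouth, level with the block's top; slot 166 mm long along the block's y, 6 mm wide along x, 84 mm deep; axes as the block's. Belongs to the big scraper; at the start the small one stands in it, anywhere along its length
- short_slot (a point): middle of the shorter slot's mouth, level with the block's top; slot 116 mm long along the block's y, 6 mm wide along x, 84 mm deep; axes as the block's. Belongs to the small scraper; empty at the start
- small_scraper: bench scraper, about 0.15 kg: flat steel blade 100 mm wide (its y), 3 mm thick (x), 72 mm tall, black bar handle on top, 100 mm long (y), 24 mm thick (x), 36 mm high (from z = 72 to 108 mm). Origin in the middle of the blade's lower edge, z up to the handle; symmetrical. Grip it across the handle's flat sides, closing along x, at about z = 97 mm, to keep the fingertips off the block
- small_scraper_heel (a point): on the small scraper, middle of the handle's underside (72 mm above the blade's lower edge); it comes to the slot mouth when the scraper is home
- big_scraper: bench scraper, about 0.22 kg, made as the small one but 150 mm wide (its y): blade 150 by 72 by 3 mm, black bar handle 150 mm long, 24 mm thick (x), 36 mm high (from z = 72 to 108 mm). Origin in the middle of the blade's lower edge, z up to the handle. Stands on edge in a bay of the drainer, blade along the drainer's y, upright; it leans by some 10 deg if nudged
- big_scraper_heel (a point): on the big scraper, middle of the handle's underside (72 mm above the blade's lower edge)
- drainer: steel wire dish drainer on a drip tray, 220 mm (its x) by 210 mm (its y), fixed; origin on the bench under its centre, z up. Nine wire hoops, 68 mm high, 100 mm wide along its y, 20 mm apart along its x; things stand between them on bars 20 mm above the bench. Big scraper and board stand in the bays at x = -50 and +50 mm, either one in either bay
- turner: turner with a 56 mm wide blade in the third slot of the tool block, its black upright handle reaching 192 mm above the bench; leave alone. Origin in the middle of the blade's lower edge
- board: small white plastic board, 150 mm wide (y), 115 mm tall (z), 10 mm thick (x), standing on edge in the other bay of the drainer; leave alone. Origin in the middle of its lower edge
- oil_bottle: amber bottle 230 mm tall, 64 mm across, standing on the bench; leave alone. Origin at the centre of its foot
- spice_jar: glass jar 85 mm tall, 64 mm across; leave alone. Origin at the centre of its foot
- sauce_jar: jar 110 mm tall, 72 mm across; leave alone. Origin at the centre of its foot
- beaker: clear cup 95 mm tall, 72 mm across; leave alone. Origin at the centre of its foot
- sample_bowl: white bowl 50 mm tall, 110 mm across; leave alone. Origin at the centre of its foot
- mug: white mug 90 mm tall, 80 mm across; leave alone. Origin at the centre of its foot
Not all that is in view belongs to the job. What is shaped like the big_scraper but green, orange or yellow is not meant.

How it is judged:
By the outcome, as a careful person would: the job done as asked, in the order asked, and still so for the second after the job is handed in, with the robot touching nothing.
It also fails if it takes over 70 s, if anything falls off the work surface, if the arm or the gripper's body presses on something with over 40 N, if the wrist force passes 120 N, or if a joint passes its speed limit or range.

## Working session

There is one attempt and no reset: what is moved stays moved. The work goes in short steps, Python scripts to look and compute and a tool call to move; the robot and the scene stay as the last step left them, time stands still between calls to the robot, and variables do not carry over. Pictures are saved under pics/ and viewed, at most 10 in all, crops included, and the job is handed in when it is done.

Besides the shell and the picture viewer there is one more tool, called after ">>>" as name(argument=value, ...) on one line, values as JSON. carry_out: Moves the arm, as the interface text tells. Its arguments: {"type":"object","properties":{"increments":{"type":"array","items":{"type":"number"}},"grip":{"type":"number"},"newtons":{"type":"number"}},"required":["increments"]}

```bash
ls; mkdir -p pics
cat > h.py <<'E'
import numpy as np, cv2
from cell import readout, vision, arm
def grab(n,f=None):
    im=vision.get_image(n)
    if f: cv2.imwrite('pics/'+f,cv2.cvtColor(im,cv2.COLOR_RGB2BGR))
    return im
def K(n):
    c=vision.calibration(n); f=192/np.tan(np.radians(c['fov_y'])/2); return c,f
def ray(n,u,v):
    c,f=K(n); d=np.array([(u-c['cx'])/f,(v-c['cy'])/f]); s=d.copy()
    for _ in range(20): s=d/(1+c['k1']*(s@s))
    P=np.array(c['pose']); return P[:3,3],P[:3,:3]@np.array([s[0],-s[1],-1])
def plane(n,u,v,z):
    o,d=ray(n,u,v); return o+d*(z-o[2])/d[2]
def proj(n,p):
    c,f=K(n); P=np.array(c['pose']); q=P[:3,:3].T@(np.array(p)-P[:3,3]); s=np.array([q[0],-q[1]])/-q[2]
    s=s*(1+c['k1']*(s@s)); return s*f+[c['cx'],c['cy']]
E
python3 - <<'E'
from h import *
a=grab('scene','s0.png');b=grab('top','t0.png')
for n in('scene','top'): print(vision.calibration(n))
print(readout.observe(),arm.tcp_to_grasp)
E
```

```text
pics
{'fov_y': 51.08298815611752, 'cx': 256.1550885816235, 'cy': 191.34439333912678, 'k1': 0.008613452780500202, 'pose': array([[-0.20928803, -0.57823427,  0.78857063,  1.53222536],
       [ 0.97761958, -0.10607033,  0.18168388,  0.24406223],
       [-0.0214119 ,  0.80894636,  0.5874924 ,  0.85723121],
       [ 0.        ,  0.        ,  0.        ,  1.        ]])}
{'fov_y': 50.16365027142421, 'cx': 250.704591556803, 'cy': 190.9125830404792, 'k1': -0.0037407361277119575, 'pose': array([[-0.01019359,  0.99259722, -0.12102419,  0.33069765],
       [-0.99992991, -0.00938948,  0.00721262,  0.02017763],
       [ 0.00602288,  0.12108923,  0.99262335,  1.53506752],
       [ 0.        ,  0.        ,  0.        ,  1.        ]])}
{'clock': 0.1, 'joints': array([-1.39560491,  0.43513086,  0.02498295,  1.57400416, -0.01157295,
        1.13400424, -0.07507736]), 'dq': array([ 6.39170996e-04, -7.20210190e-04, -4.58676714e-05,  3.29386752e-04,
        4.06444005e-04, -6.88709609e-04,  1.75524461e-03]), 'joint_efforts': array([ 2.53921244e-03, -6.69119239e+01,  9.87550579e-01, -3.15139353e+01,
       -6.05732971e-02,  3.74388951e-02,  3.99632268e-05]), 'position': array([0.17133448, 0.60057989, 0.22603827]), 'ee_rot': array([-4.35014679e-01, -3.11128874e+00,  2.20178549e-03]), 'force': array([-0.01921561, -0.66478078,  0.60131041]), 'ft_torque': array([-0.01887882,  0.0203599 ,  0.0081173 ]), 'gripper_force': 0.0, 'width': 1.0024183979694221} -0.0188
```

View pics/s0.png

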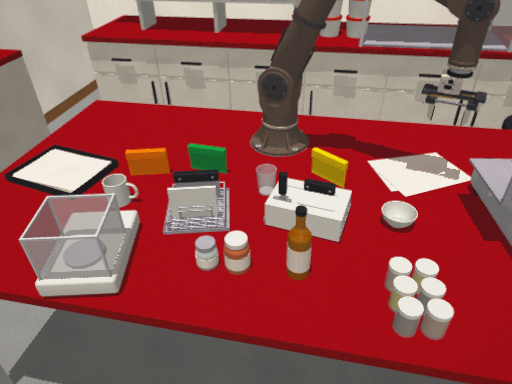

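View pics/t0.png

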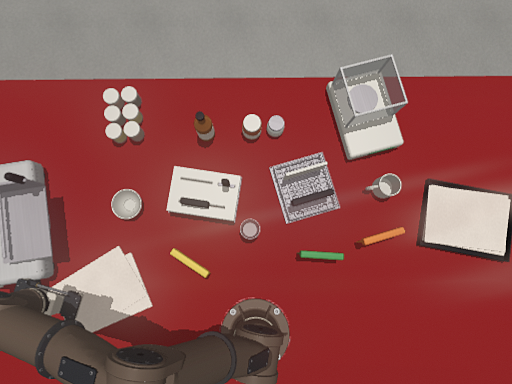

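The scene view shows the block at (308,207), with a black handle at (320,187) and the turner at (283,183). A black handle stands in the drainer at (196,176) with the board in front. In the top view the small scraper is at (195,203), the turner at (226,183), and the big scraper at (312,198).
Candidates for the big scraper (top view): black in drainer (312,198), green (322,255), orange (383,236), yellow (189,262), and the small black one in the block (195,203). I choose the black one in the drainer and check it in a close crop.

Run:
```python
from h import *
b=cv2.cvtColor(cv2.imread('pics/t0.png'),cv2.COLOR_BGR2RGB)
c=b[145:225,160:345]; cv2.imwrite('pics/c0.png',cv2.cvtColor(cv2.resize(c,None,fx=4,fy=4,interpolation=cv2.INTER_CUBIC),cv2.COLOR_RGB2BGR))
def blobs(mask,x0,y0,x1,y1,z,minA,name):
    m=np.zeros(mask.shape,np.uint8); m[y0:y1,x0:x1]=mask[y0:y1,x0:x1]*255
    cs,_=cv2.findContours(m,cv2.RETR_EXTERNAL,cv2.CHAIN_APPROX_NONE)
    for k in cs:
        if cv2.contourArea(k)<minA: continue
        r=cv2.minAreaRect(k); bp=cv2.boxPoints(r)
        W=np.array([plane('top',*p,z)[:2] for p in bp])
        print(name,np.round(r[0],1),np.round(r[1],1),'A',cv2.contourArea(k),'c',np.round(W.mean(0),4)); 
        e=W[1]-W[0]; f=W[2]-W[1]
        for q in(e,f): print('   len %.4f ang %.2f'%(np.hypot(*q),np.degrees(np.arctan2(q[1],q[0]))%180))
dark=b.max(2)<60
white=(b.min(2)>110)
blobs(white,160,160,248,226,.09,1000,'block')
blobs(dark,175,190,230,215,.126,20,'small')
blobs(dark,215,172,240,195,.19,20,'turner')
blobs(dark,283,180,340,215,.128,40,'big')
blobs(white,275,155,335,190,.135,40,'board')
```

```text
block [203.6 193.5] [70.  47.3] A 3080.0 c [0.4999 0.1768]
   len 0.1687 ang 172.23
   len 0.2502 ang 80.75
board [304.5 172. ] [34. 59.] A 1587.0 c [ 0.5659 -0.1769]
   len 0.2054 ang 89.49
   len 0.1193 ang 178.00
```

View pics/c0.png

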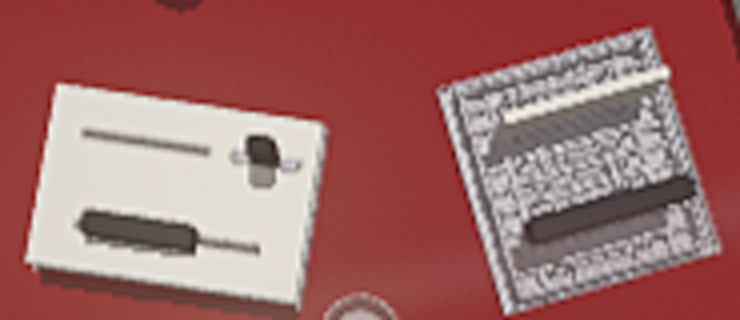

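The crop confirms the choice: the big black scraper is at crop (610,208), its board at (585,95). In the block, the empty short slot runs (83,132)-(210,152), the small scraper's handle (80,225)-(197,238), and the long slot's free end is at (260,250).

```bash
cat >> h.py <<'E'
def fit(n,b,mask,box,z,minA,name):
    # mask works on 4x upsampled picture
    x0,y0,x1,y1=box; c=cv2.resize(b[y0:y1,x0:x1],None,fx=4,fy=4,interpolation=cv2.INTER_CUBIC).astype(int)
    m=mask(c).astype(np.uint8)
    cs,_=cv2.findContours(m,cv2.RETR_EXTERNAL,cv2.CHAIN_APPROX_NONE)
    for k in cs:
        if cv2.contourArea(k)<minA*16: continue
        bp=cv2.boxPoints(cv2.minAreaRect(k)); bp=(bp+.5)/4-.5+[x0,y0]
        W=np.array([plane(n,*p,z)[:2] for p in bp]); e=W[1]-W[0]; f=W[2]-W[1]
        if np.hypot(*e)<np.hypot(*f): e,f=f,e
        print(name,'px',np.round(bp.mean(0),1),'c',np.round(W.mean(0),4),'L %.4f W %.4f ang %.2f'%(np.hypot(*e),np.hypot(*f),np.degrees(np.arctan2(e[1],e[0]))%180))
E
python3 - <<'E'
from h import *
b=cv2.cvtColor(cv2.imread('pics/t0.png'),cv2.COLOR_BGR2RGB)
dk=lambda t:(lambda c:c.max(2)<t)
for t in(90,110): 
    fit('top',b,dk(t),(176,192,213,213),.126,15,'small%d'%t)
    fit('top',b,dk(t),(286,182,338,210),.128,30,'big%d'%t)
for t in(150,180): 
    fit('top',b,dk(t),(176,174,216,187),.09,5,'slot%d'%t)
    fit('top',b,dk(t),(208,200,230,212),.09,3,'lslot%d'%t)
fit('top',b,lambda c:c.min(2)>185,(160,160,248,226),.09,1000,'block')
s=cv2.cvtColor(cv2.imread('pics/s0.png'),cv2.COLOR_BGR2RGB)
R=lambda p:np.round(p,4)
for c in[(57,83),(327,122),(303,303),(28,262),(83,132),(210,152),(260,250)]:
    p=plane('top',160+(c[0]+.5)/4-.5,145+(c[1]+.5)/4-.5,.09); print(R(p[:2]),np.round(proj('scene',p),1))
o=cv2.resize(s[160:245,155:360],None,fx=3.9,fy=3.9,interpolation=cv2.INTER_CUBIC); cv2.imwrite('pics/c1.png',o[:,:,::-1])
E
```

```text
small90 px [194.5 202.6] c [0.4639 0.2041] L 0.1024 W 0.0227 ang 81.30
big90 px [311.9 196.9] c [ 0.4796 -0.2013] L 0.1558 W 0.0258 ang 105.59
small110 px [194.6 202.6] c [0.4637 0.2036] L 0.1065 W 0.0246 ang 80.68
big110 px [311.8 197.3] c [ 0.4782 -0.2008] L 0.1587 W 0.0317 ang 105.27
slot150 px [196.1 180.2] c [0.5472 0.2036] L 0.1118 W 0.0056 ang 80.83
lslot150 px [216.  204.9] c [0.4584 0.1328] L 0.0592 W 0.0248 ang 89.45
slot180 px [196.  180.1] c [0.5474 0.2039] L 0.1149 W 0.0085 ang 80.64
lslot180 px [216.  204.9] c [0.4584 0.1328] L 0.0592 W 0.0266 ang 89.45
block px [203.6 192.8] c [0.5024 0.1769] L 0.2459 W 0.1612 ang 80.73
[0.6014 0.2832] [341.3 220.9]
[0.5639 0.0424] [263.2 204. ]
[0.403  0.0647] [278.8 176.3]
[0.4415 0.3067] [350.8 190.3]
[0.5569 0.2595] [334.  210.6]
[0.5379 0.1466] [297.6 202.7]
[0.4501 0.1023] [287.7 185.3]
```

View pics/c1.png

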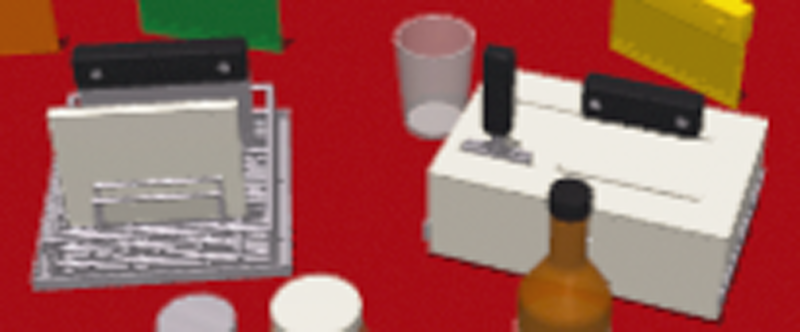

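The crop shows the small scraper's handle sitting on the block, so it is home, and the short slot is free. The bottle cap is at crop (570,195), close to the block's front, so I'll check its clearance. I start the approach now.

Run:
```python
from h import *
print(plane('top',199.5,116.5,.23),plane('scene',301,211,.23))
print(plane('top',311.5,196,.128), np.round(proj('top',[.4650,.204,.126]),1))
```

```text
[0.7369478  0.17591634 0.23      ] [0.75134562 0.17690601 0.23      ]
[ 0.48256627 -0.19983151  0.128     ] [194.5 202.2]
```

>>> carry_out(increments=[20,-40,0,0,0,-0.145,30,-40,0,0,0,-0.145,30,-40,0,0,0,-0.145,30,-40,0,0,0,-0.145,30,-40,0,0,0,-0.145,30,-40,0,0,0,-0.145,30,-40,0,0,0,-0.145,30,-40,0,0,0,-0.145,30,-40,0,0,0,-0.145,34,-36.5,-26,0,0,-0.15,0,0,0,0,0,0,0,0,0,0,0,0], grip=0)

```text
clock: 1.6
position: [0.465, 0.2048, 0.2005]
ee_rot: [-2.393, -2.035, 0.001]
force: [0.0, -0.3, -0.9]
width: 1.001
gripper_force: 0.0
```

>>> carry_out(increments=[0,0,-35,0,0,0,0,0,-35,0,0,0,0,0,-25,0,0,0,0,0,-7,0,0,0,0,0,0,0,0,0])

```text
clock: 2.22
position: [0.4652, 0.2054, 0.0991]
ee_rot: [-2.392, -2.036, -0.0]
force: [0.7, 0.1, 1.1]
width: 1.002
gripper_force: 0.0
```

>>> carry_out(increments=[0,0,0,0,0,0,0,0,0,0,0,0,0,0,0,0,0,0,0,0,0,0,0,0,0,0,0,0,0,0,0,0,0,0,0,0], grip=1, newtons=30)

```text
clock: 2.98
position: [0.4654, 0.2045, 0.0987]
ee_rot: [2.394, 2.034, -0.0]
force: [0.5, 0.9, 0.3]
width: 0.396
gripper_force: 0.0
```

>>> carry_out(increments=[0,0,0,0,0,0,0,0,0,0,0,0,0,0,0,0,0,0,0,0,0,0,0,0])

```text
clock: 3.48
position: [0.4655, 0.2045, 0.0988]
ee_rot: [2.394, 2.034, 0.0]
force: [0.2, -0.0, 0.0]
width: 0.263
gripper_force: 30.0
```

>>> carry_out(increments=[0,0,10,0,0,0,0,0,25,0,0,0,0,0,30,0,0,0,0,0,30,0,0,0,0,0,10,0,0,0,0,0,0,0,0,0])

```text
clock: 4.22
position: [0.4655, 0.2047, 0.204]
ee_rot: [-2.394, -2.034, -0.001]
force: [-0.9, 0.3, -1.8]
width: 0.259
gripper_force: 30.0
```

Run:
```python
from h import *
a=grab('scene','s1.png');b=grab('top')
o1=cv2.resize(a[120:235,240:360],(600,575),interpolation=cv2.INTER_CUBIC)
cv2.imwrite('pics/c2.png',o1[:,:,::-1]); cv2.imwrite('pics/t1.png',b[:,:,::-1])
print(readout.observe()['position'],readout.observe()['ee_rot'])
```

```text
[0.46478533 0.20433648 0.20279861] [-2.39369661e+00 -2.03427918e+00  2.30336622e-03]
```

View pics/c2.png

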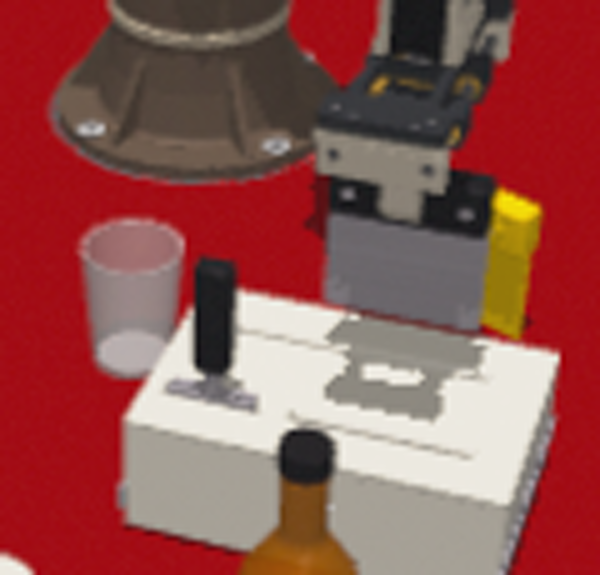

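The crop shows the small scraper held level. Its blade's lower corners are at about (325,300) and (480,330) in the crop. Short slot ends are (290,415)-(475,455), and the long slot runs (240,328) to about (490,380).

Run:
```python
from h import *
P=lambda u,v,z:plane('scene',240+u/5-.4,120+v/5-.4,z)[:2]
for nm,A,B,z in[('blade',(325,301),(480,331),.122),('short',(290,415),(475,456),.09),('long',(239,328),(491,380),.09)]:
    a=P(*A,z);c=P(*B,z);d=c-a;print(nm,np.round((a+c)/2,4),'L %.4f ang %.2f'%(np.hypot(*d),np.degrees(np.arctan2(d[1],d[0]))))
```

```text
blade [0.4631 0.2071] L 0.1008 ang 80.88
short [0.5475 0.2039] L 0.1166 ang 80.11
long [0.464  0.1842] L 0.1681 ang 80.35
```

>>> carry_out(increments=[20,-0.5,0,0,0,0,25,-0.5,0,0,0,0,25,-0.5,0,0,0,0,11.7,-0.6,0,0,0,0,0,0,0,0,0,0,0,0,-10,0,0,0,0,0,-8,0,0,0,0,0,-5,0,0,0,0,0,0,0,0,0])

```text
clock: 5.45
position: [0.5466, 0.2024, 0.1803]
ee_rot: [-2.394, -2.034, 0.001]
force: [0.1, -0.5, -1.3]
width: 0.263
gripper_force: 30.0
```

Run:
```python
from h import *
a=grab('scene')
o1=cv2.resize(a[130:230,250:370],(720,600),interpolation=cv2.INTER_CUBIC)
cv2.imwrite('pics/c3.png',o1[:,:,::-1])
```

```text
(no output)
```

View pics/c3.png

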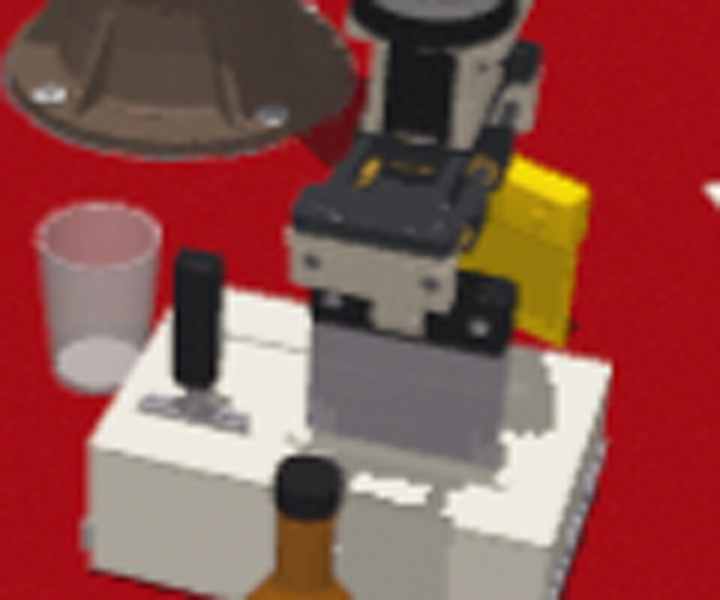

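The crop shows the blade right over the short slot, lower corners at (307,430) and (505,470), and the slot's left end at (288,437). Lowering now.

>>> carry_out(increments=[0,0,-5,0,0,0,0,0,-5,0,0,0,0,0,-5,0,0,0,0,0,-5,0,0,0,0,0,0,0,0,0])

```text
clock: 6.12
position: [0.5468, 0.2023, 0.1602]
ee_rot: [-2.394, -2.034, 0.001]
force: [0.8, -0.9, -0.8]
width: 0.262
gripper_force: 30.0
```

Blade about 11 mm into the slot with no contact force.

>>> carry_out(increments=[0,0,-10,0,0,0,0,0,-12,0,0,0,0,0,-12,0,0,0,0,0,-10,0,0,0,0,0,-8,0,0,0,0,0,-4,0,0,0,0,0,-2,0,0,0,0,0,0,0,0,0])

```text
clock: 7.12
position: [0.5472, 0.2025, 0.1029]
ee_rot: [2.394, 2.034, 0.0]
force: [-0.3, 0.1, -2.1]
width: 0.261
gripper_force: 30.0
```

>>> carry_out(increments=[0,0,-2,0,0,0,0,0,-1.5,0,0,0,0,0,-1,0,0,0,0,0,0,0,0,0])

```text
clock: 7.62
position: [0.5472, 0.2025, 0.0988]
ee_rot: [-2.394, -2.034, -0.001]
force: [-1.5, -0.9, 6.0]
width: 0.258
gripper_force: 30.0
```

>>> carry_out(increments=[0,0,0,0,0,0,0,0,0,0,0,0,0,0,0,0,0,0,0,0,0,0,0,0,0,0,0,0,0,0,0,0,0,0,0,0], grip=0.3)

```text
clock: 8.38
position: [0.5471, 0.2024, 0.0982]
ee_rot: [2.394, 2.034, -0.0]
force: [0.4, 0.1, 0.3]
width: 0.696
gripper_force: 0.0
```

>>> carry_out(increments=[0,0,15,0,0,0,0,0,35,0,0,0,0,0,40,0,0,0,0,0,41,0,0,0,-6,-40,0,0,0,0.048,-7,-45,0,0,0,0.048,-7,-45,0,0,0,0.048,-7,-45,0,0,0,0.048,-7,-45,0,0,0,0.048,-7,-45,0,0,0,0.048,-7,-45,0,0,0,0.048,-7,-45,0,0,0,0.048,-6,-43,0,0,0,0.046,-5,-5,0,0,0,0,0,0,0,0,0,0], grip=0)

```text
clock: 10.25
position: [0.4809, -0.2005, 0.2298]
ee_rot: [1.907, 2.497, 0.001]
force: [0.3, 0.2, 0.2]
width: 1.0
gripper_force: 0.0
```

Run:
```python
from h import *
a=grab('scene');b=grab('top','t2.png')
o1=cv2.resize(a[140:240,160:360],(800,400),interpolation=cv2.INTER_CUBIC)
cv2.imwrite('pics/c4.png',o1[:,:,::-1])
print(readout.observe()['position'],readout.observe()['ee_rot'])
dk=lambda t:(lambda c:c.max(2)<t)
fit('top',b,dk(90),(176,168,216,190),.126,15,'small')
fit('top',b,dk(150),(170,190,230,215),.09,5,'lslot')
fit('top',b,dk(180),(170,190,230,215),.09,5,'lslot')
```

```text
[ 0.48158497 -0.19916027  0.22952933] [-1.90297149e+00 -2.49957853e+00 -1.31337307e-03]
small px [195.3 179.5] c [0.5443 0.2019] L 0.1004 W 0.0245 ang 81.26
lslot px [180.  212.6] c [0.4322 0.2595] L 0.0731 W 0.0123 ang 89.44
lslot px [201.6 203.6] c [0.4633 0.1836] L 0.1629 W 0.0063 ang 80.78
lslot px [225.2 190.4] c [0.5097 0.1   ] L 0.0204 W 0.0054 ang 89.46
lslot px [181.2 212.4] c [0.433  0.2551] L 0.0819 W 0.0141 ang 89.44
lslot px [201.4 203.6] c [0.4635 0.1843] L 0.1662 W 0.0091 ang 80.88
lslot px [225.1 190.6] c [0.5088 0.1004] L 0.0231 W 0.0071 ang 89.46
```

View pics/c4.png

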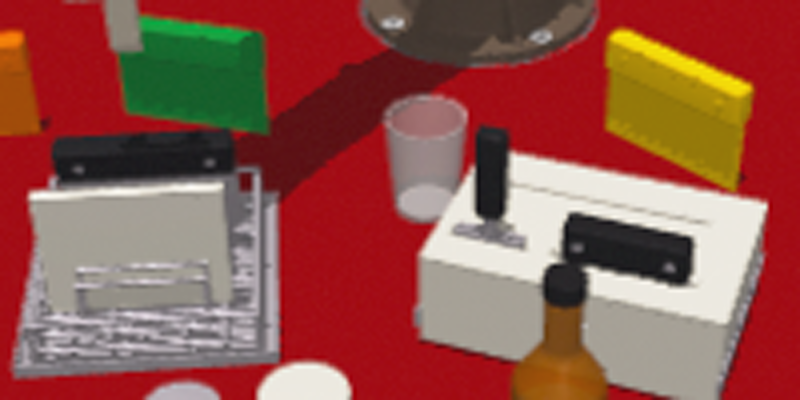

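The crop shows the small scraper home in the short slot, handle at (627,250), and the long slot free, (510,183)-(708,222). The big scraper stands upright at (145,155).

>>> carry_out(increments=[0,0,-40,0,0,0,0,0,-40,0,0,0,0,0,-30,0,0,0,0,0,-15,0,0,0,0,0,-7,0,0,0,0,0,0,0,0,0])

```text
clock: 11.1
position: [0.4816, -0.2004, 0.0976]
ee_rot: [1.904, 2.498, 0.0]
force: [0.4, -0.4, 0.2]
width: 1.002
gripper_force: 0.0
```

>>> carry_out(increments=[0,0,0,0,0,0,0,0,0,0,0,0,0,0,0,0,0,0,0,0,0,0,0,0,0,0,0,0,0,0,0,0,0,0,0,0,0,0,0,0,0,0,0,0,0,0,0,0,0,0,0,0,0,0,0,0,0,0,0,0], grip=1, newtons=35)

```text
clock: 12.35
position: [0.481, -0.2006, 0.0972]
ee_rot: [-1.905, -2.498, 0.0]
force: [-1.6, 0.4, 1.6]
width: 0.265
gripper_force: 34.7
```

>>> carry_out(increments=[0,0,8,0,0,0,0,0,20,0,0,0,0,0,30,0,0,0,0,0,35,0,0,0,0,0,35,0,0,0,0,0,12,0,0,0,-1,24,0,0,0,-0.022,-2,40,0,0,0,-0.045,-2,40,0,0,0,-0.045,-2,40,0,0,0,-0.045,-2,40,0,0,0,-0.045,-2,40,0,0,0,-0.045,-2,40,0,0,0,-0.045,-2,40,0,0,0,-0.045,-1.5,40,0,0,0,-0.045,-1,30,0,0,0,-0.045,0,10.5,0,0,0,0,0,0,0,0,0,0])

```text
clock: 14.6
position: [0.4634, 0.1838, 0.2367]
ee_rot: [2.389, 2.04, -0.002]
force: [-0.0, 0.3, -1.7]
width: 0.26
gripper_force: 34.9
```

>>> carry_out(increments=[0,0,-30,0,0,0,0,0,-20,0,0,0,0,0,-5,0,0,0,0,0,0,0,0,0])

```text
clock: 15.1
position: [0.4639, 0.183, 0.1825]
ee_rot: [2.392, 2.036, -0.0]
force: [0.7, 0.1, -1.4]
width: 0.258
gripper_force: 34.9
```

Run:
```python
from h import *
a=grab('scene')
o1=cv2.resize(a[120:235,240:360],(600,575),interpolation=cv2.INTER_CUBIC)
cv2.imwrite('pics/c5.png',o1[:,:,::-1])
r=readout.observe()['ee_rot']; R=cv2.Rodrigues(r)[0]
print(readout.observe()['position'],'yaw',np.degrees(np.arctan2(R[1,1],R[0,1])),R[:,2])
```

```text
[0.46414193 0.18339918 0.18287971] yaw -9.163934768956285 [ 7.74804227e-04  2.23196836e-04 -9.99999675e-01]
```

View pics/c5.png

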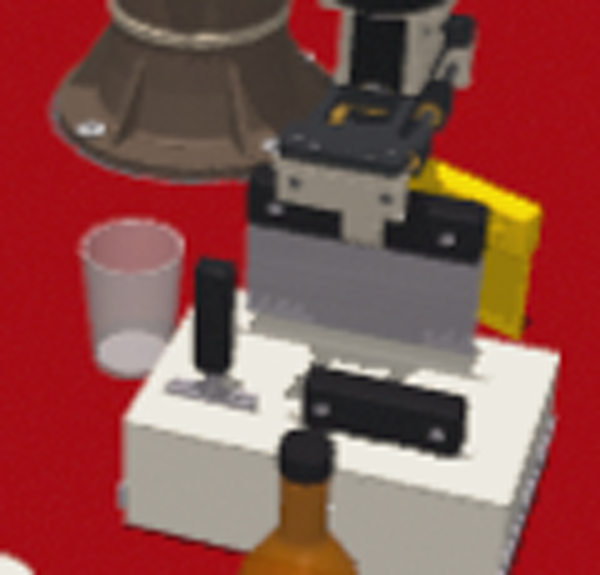

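The crop shows the blade over the long slot, its lower corners at about (248,320) and (478,368).

Run:
```python
from h import *
P=lambda u,v,z:plane('scene',240+u/5-.4,120+v/5-.4,z)[:2]
a=P(248,320,.1055);c=P(478,368,.1055);d=c-a;m=(a+c)/2;e=m-[.4637,.1842]
print(np.round(m,4),np.hypot(*d),np.degrees(np.arctan2(d[1],d[0])),'bx %.4f by %.4f'%(e@[.987,-.16],e@[.16,.987]))
```

```text
[0.4749 0.1833] 0.1516887536818606 79.99392408576598 bx 0.0112 by 0.0010
```

Lower-edge pixel is ambiguous with its shadow. The arm's own geometry (short slot fit minus 80 mm) puts the slot line within 1 mm of the tool, so I lower gently and watch the force.

>>> carry_out(increments=[-0.7,-0.5,-6,0,0,0,0,0,-5,0,0,0,0,0,-4,0,0,0,0,0,-4,0,0,0,0,0,-4,0,0,0,0,0,0,0,0,0])

```text
clock: 15.9
position: [0.4627, 0.1834, 0.1589]
ee_rot: [-2.391, -2.038, 0.001]
force: [-0.7, -0.3, -1.9]
width: 0.257
gripper_force: 34.9
```

>>> carry_out(increments=[0,0,-8,0,0,0,0,0,-12,0,0,0,0,0,-12,0,0,0,0,0,-12,0,0,0,0,0,-8,0,0,0,0,0,-4,0,0,0,0,0,-2,0,0,0,0,0,0,0,0,0])

```text
clock: 16.9
position: [0.463, 0.1835, 0.1013]
ee_rot: [2.391, 2.038, 0.0]
force: [0.5, 0.9, -2.1]
width: 0.26
gripper_force: 34.9
```

>>> carry_out(increments=[0,0,-2,0,0,0,0,0,-2,0,0,0,0,0,-1.5,0,0,0,0,0,-0.8,0,0,0,0,0,0,0,0,0])

```text
clock: 17.52
position: [0.4629, 0.1835, 0.0955]
ee_rot: [-2.39, -2.038, -0.0]
force: [-3.0, -1.4, 6.8]
width: 0.261
gripper_force: 35.0
```

>>> carry_out(increments=[0,0,0,0,0,0,0,0,0,0,0,0,0,0,0,0,0,0,0,0,0,0,0,0,0,0,0,0,0,0,0,0,0,0,0,0], grip=0.45)

```text
clock: 18.27
position: [0.4629, 0.1834, 0.0949]
ee_rot: [2.391, 2.038, -0.0]
force: [0.1, 0.2, 0.2]
width: 0.548
gripper_force: 0.0
```

>>> carry_out(increments=[0,0,10,0,0,0,0,0,30,0,0,0,0,0,40,0,0,0,0,0,40,0,0,0,-25,40,20,0,0,0,-25,50,0,0,0,0,-25,50,0,0,0,0,0,50,0,0,0,0,0,0,0,0,0,0])

```text
clock: 19.4
position: [0.3864, 0.3775, 0.2352]
ee_rot: [-2.384, -2.044, -0.002]
force: [0.2, -1.0, -0.4]
width: 0.55
gripper_force: 0.0
```

Run:
```python
from h import *
a=grab('scene')
o1=cv2.resize(a[140:240,160:360],(800,400),interpolation=cv2.INTER_CUBIC)
cv2.imwrite('pics/c6.png',o1[:,:,::-1])
```

```text
(no output)
```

View pics/c6.png

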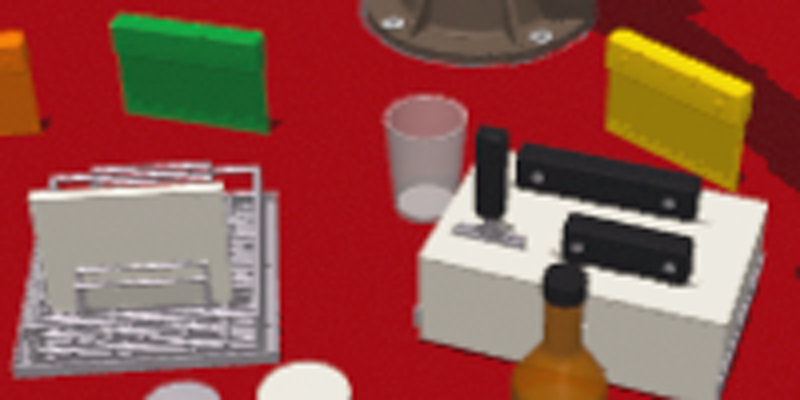

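The crop shows both handles resting on the block, the big one at (608,182) and the small one at (627,250). The board, turner, beaker and bottle haven't moved.

```bash
python3 -c "
from cell import arm
print(arm.sign_off())"
```

```text
the job is handed in; nothing more can be done
None
```

The small scraper is home in the short slot and the big scraper is home in the long slot, both lowered in by hand in the order asked; the items in the last view (block and drainer area) look unmoved, and the job was handed in at about 19.5 s.

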